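# Set the wide fader of the radio-desk mixer to its pointer

## Task

Set the output level on the little mixer on the radio desk: slide the fader with the wide cap along its track until the middle of its cap is level with the small brass pointer fixed beside that track, then let go. Leave the two slim faders where they stand.

Things in the scene. Friction and masses are not known exactly. Their poses are not given: they have to be found in the camera images.
- wide_top (a point): Top centre of the WIDE fader cap, the one to set: grey, 34 mm across the track, 22 mm along it; top 34 mm above the dark strip it slides on (76 mm above the desk), lowest 6 mm only a thin stem. x: along the track, away from the robot; z up. Slides only along x, 100 mm travel, friction 1.5 N, stays where left. Starts within 20 mm of the near stop; the pointer is always on its +x side.
- pointer_tip (a point): Tip of the small fixed brass pointer (18 mm long, 13 wide, 3 high) lying on the wide fader's strip. The tip points at the track from 21 mm to the +y side of its centre line, 45 to 80 mm from the near end of the travel; the cap passes it freely. Same axes as the wide fader: the fader is set when both have the same place along x.
- slim_a_top (a point): Top centre of a SLIM fader's cap, a bystander: 12 mm across the track, 22 mm along it, otherwise as the wide one; it stands anywhere on its 100 mm travel. The mixer is fixed, up to 20 degrees turned. Its three parallel tracks lie 83 mm apart, on flat strips 210 mm long, 42 mm above the desk; the wide fader may be in any of the three places.
- slim_b_top (a point): Top centre of the other SLIM fader's cap, a bystander of the same size and axes as slim_a. The mixer's case is 304 mm deep and 286 mm wide; behind the tracks, 136 mm or more from their middle, stands a row of knobs 12 mm high.

How it is judged:
By the outcome, as a careful person would: the job done as asked, in the order asked, and still so for the second after the job is handed in, with the robot touching nothing.
It also fails if it takes over 27 s, if anything falls off the work surface, if the arm or the gripper's body presses on something with over 40 N, if the wrist force passes 120 N, or if a joint passes its speed limit or range.

## Robot

A 6-joint arm with a two-finger parallel gripper is mounted at the origin on the work surface. World frame = base frame: x ahead of the robot, y to its left, z up, the work surface at z = 0. Lengths are in mm, angles in degrees, forces in N, time in s.
With the tool pointing down it reaches from about 375 to 900 mm from the base axis. Payload 3.1 kg.
Tool frame: the origin (TCP) lies midway between the tips of the shut fingers; the grasp point (between the pads) lies 19 mm behind it; z points along the fingers, y is the line along which they close (so a half turn about z gives the same grasp; the last joint's range is limited). The gripper opens to 85 mm and grips with 20 to 120 N. Pads are 22 mm wide; open, the fingers measure 114 mm over their backs; the gripper's body (76 mm by 85 mm) begins 54 mm behind the grasp point. The pads swing forward as they close: fully open they stand 13 mm farther back than shut.
Start: joints at [52.798, 30.224, 82.088, -0, 67.689, -10.227], TCP at [283.457, 557, 231.31] pointing down, gripper open.
Joint ranges: [-176.69, 176.69], [-43.24, 126.21], [12.49, 139.97], [-82, 262], [0, 151.66], [-163.58, 163.58]. Speed limits (degrees/s): [159.86, 159.86, 180, 180, 180, 180].

## Interface

Orientations are given as a 3x3 rotation matrix whose columns are the frame's x, y, z axes.
In Python, from plant import manip, read_camera, get_calibration, order gives the robot as it stands.
- The arm moves only by the tool send_rows, never from a script. Its argument "motion" is a list that holds one entry, the list of rows, each a list of 5 numbers: the shift along the tool's x, y, z in mm, then the turn about the tool's z in degrees, then the opening in per cent of the stroke, from 0 (shut) to 100 (fully open). A call has 1 to 12 rows; each row is the pose to reach, as a shift and turn from the pose commanded when the call began, along the tool's axes at that moment; what a row does not reach only later rows make up. A row lasts 1/8 s, in which the tool goes at most 62.5 mm and 10.7 degrees, less where a joint would pass 70% of its speed; a pose out of reach is approached as far as the arm can. A call with a gripper value outside its range is refused whole. The fingers move at their own pace and stop on an object; "newtons" is the grip in N (left out, the last holds). Time passes only in rows, so rows that repeat a pose let the fingers close. It gives the time, the measured TCP pose, the force, the opening and the grip force at its end, in the units of the state.
- manip.read_state(): the state, without advancing time (a new reading comes with each control period).
- read_camera(name): name is "scene" or "top" or "wrist"; returns (picture, depth): 420x560x3 uint8, red, green, blue; 420x560 float32, mm along the optical axis (not along the pixel's ray), 0 where there is no reading.
- get_calibration(name): a dict with "camera_matrix" (3x3 intrinsics, pixels), "R" (3x3) and "t" (3): a world point X has camera coordinates R X + t; the wrist camera has in their place "hand_eye" (4x4, takes a point from camera to tool coordinates, whose origin is the TCP and whose axes are the flange's). Camera axes: x right, y down, z forward; pixel columns grow to the right and rows downward; lengths in mm; the calibration is good to about 2 mm. A picture is of the moment at which its call begins: read the wrist's pose just before it. get_calibration takes no time and is no camera call.
- order.close_job(): hands the job in; it is judged then, once.
The state is a dict: "clock": time; "q": joint angles; "qd": joint speeds; "joint_efforts": joint torques, N m; "position": TCP position; "eef_rot": TCP orientation; "contact_force": force on the tool from outside, world axes, zero at the start; "moment": the same for the moment, N m; "grip_width": finger opening in mm; "gripper_force": force on a finger pad.
Only numpy, scipy, OpenCV 4.12 (cv2) and the standard library are available. Lean on these libraries where they do the work, as an engineer would, in place of code of your own. Each camera call takes 0.05 s, during which the arm holds its last target. There are 200 camera calls.

## Working session

There is one attempt and no reset: what is moved stays moved. The work goes in short steps, Python scripts to look and compute and a tool call to move; the robot and the scene stay as the last step left them, time stands still between calls to the robot, and variables do not carry over. Pictures are saved under pics/ and viewed, at most 10 in all, crops included, and the job is handed in when it is done.

Besides the shell and the picture viewer there is one more tool, called as name([rows], argument=value, ...), one row to a line, values as JSON. send_rows: Moves the arm, as the interface text tells. Its arguments: {"type":"object","properties":{"motion":{"type":"array","items":{"type":"array","items":{"type":"array","items":{"type":"number"}}}},"newtons":{"type":"number"}},"required":["motion"]}

```bash
mkdir -p pics; cat > h.py <<'E'
import numpy as np, cv2
from plant import manip, read_camera, get_calibration, order
def cam(name):
    s=manip.read_state(); im,d=read_camera(name); c=get_calibration(name); K=np.array(c["camera_matrix"])
    if name=="wrist":
        H=np.array(c["hand_eye"]); T=np.eye(4); T[:3,:3]=s["eef_rot"]; T[:3,3]=s["position"]; W=T@H
        Rw,o=W[:3,:3],W[:3,3]
    else:
        R=np.array(c["R"]); Rw=R.T; o=-R.T@np.array(c["t"])
    return im,d,K,Rw,o
def toplane(uv,z,K,Rw,o):
    uv=np.atleast_2d(uv).astype(float); r=np.c_[uv,np.ones(len(uv))]@np.linalg.inv(K).T@Rw.T
    return o+r*((z-o[2])/r[:,2])[:,None]
def save(n,im): cv2.imwrite("pics/"+n,im[:,:,::-1])
E
python3 - <<'E'
from h import *
im,d,K,Rw,o=cam("top"); save("top0.png",im); np.savez("top0.npz",im=im,d=d,K=K,Rw=Rw,o=o)
print(o,Rw,K); s=manip.read_state(); print(s["clock"],s["position"],s["eef_rot"])
E
```

```text
[421.96100402  41.08594313 760.2169741 ] [[-0.02847418 -0.9867258   0.1598794 ]
 [-0.99929031  0.03204481  0.0197991 ]
 [-0.02465959 -0.15920217 -0.98693798]] [[416.79465768   0.         284.65023719]
 [  0.         416.79465768 215.36793702]
 [  0.           0.           1.        ]]
0.05 [283.0460683  556.44890559 230.34163933] [[-8.91214589e-01  4.53580083e-01 -1.29001793e-03]
 [ 4.53581772e-01  8.91212977e-01 -1.73375185e-03]
 [ 3.63285406e-04 -2.13027356e-03 -9.99997665e-01]]
```

View pics/top0.png

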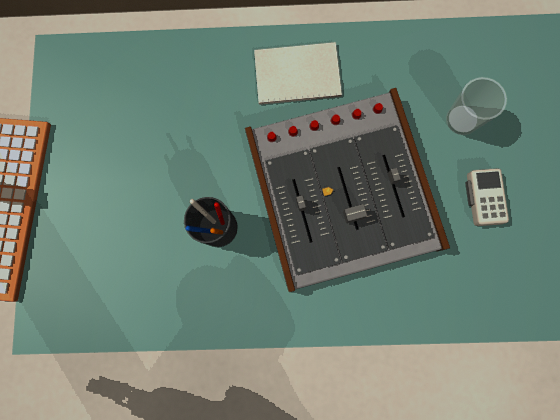

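The top view shows the wide fader in the middle track at about (355,212) and the brass pointer at (327,191). The slim caps are at (301,203) and (395,175). Next I measure these.

```bash
cat > m.py <<'E'
from h import *
import sys
def measure(name,im,d,K,Rw,o,ztop=76,zp=44):
    h,w=d.shape; u,v=np.meshgrid(np.arange(w),np.arange(h))
    P=(np.stack([u,v,np.ones_like(u)],-1)@np.linalg.inv(K).T*d[...,None])@Rw.T+o
    hsv=cv2.cvtColor(im,cv2.COLOR_RGB2HSV)
    br=cv2.inRange(hsv,(15,150,120),(28,255,255))
    n,l,st,c=cv2.connectedComponentsWithStats(br)
    for i in range(1,n):
        if st[i,4]>20:
            uv=np.argwhere(l==i)[:,::-1]; print(name,"brass",st[i],toplane(c[i],zp,K,Rw,o)[0].round(1))
    m=((P[...,2]>66)&(P[...,2]<86)&(d>0)).astype(np.uint8)
    n,l,st,c=cv2.connectedComponentsWithStats(m)
    for i in range(1,n):
        if st[i,4]>25:
            uv=np.argwhere(l==i)[:,::-1]; q=toplane(uv,ztop,K,Rw,o)[:,:2].astype(np.float32)
            r=cv2.minAreaRect(q); print(name,"top",st[i],c[i].round(1),"med z",np.median(P[l==i][:,2]).round(1),"rect",np.round(r[0],1),np.round(r[1],1),round(r[2],1))
if __name__=="__main__":
    z=np.load("top0.npz"); measure("top",*[z[k] for k in("im","d","K","Rw","o")])
    K,Rw,o=z["K"],z["Rw"],z["o"]
    print(toplane([[340,167],[357,230],[268,163],[300,273],[395,126],[434,237]],42,K,Rw,o).round(1))
E
python3 m.py
```

```text
top brass [322 187  11   9  65] [579.2 -19.8  44. ]
top top [465  82  37  35 349] [488.3  93.5] med z 76.5 rect [ 730.7 -298.5] [66.6 42.2] 40.0
top top [456  94  35  31 215] [466.8 114.5] med z 76.0 rect [ 699.8 -264.9] [68.5 31.2] 44.3
top top [390 168  11  15 109] [394.7 174.7] med z 75.8 rect [ 595.8 -131.4] [22.8 14.4] 13.9
top top [296 195  10  15  99] [300.6 202.2] med z 76.1 rect [554.4  27.7] [23.1 12.2] 11.9
top top [198 200  18   6  48] [206.1 202.1] med z 77.6 rect [559.9 185.4] [ 6.3 28.7] 10.4
top top [344 204  23  18 286] [355.1 212.6] med z 76.1 rect [533.7 -62.1] [22.8 35.1] 13.6
top top [188 207   9  19  67] [190.9 215.6] med z 76.6 rect [537.  211.7] [ 8.2 31.7] 69.7
top top [207 215  26  30  75] [224.8 233.1] med z 76.1 rect [507.  157.7] [17.6 62. ] 49.6
[[ 622.   -45.1   42. ]
 [ 508.6  -68.8   42. ]
 [ 633.9   82.5   42. ]
 [ 437.9   32.1   42. ]
 [ 694.4 -147.3   42. ]
 [ 492.4 -199.7   42. ]]
```

send_rows([
  [[-512, -429, 0, 49, 60], [-512, -429, 0, 49, 60], [-512, -429, 0, 49, 60], [-512, -429, 0, 49, 60], [-512, -429, 0, 49, 60], [-512, -429, 0, 49, 60], [-512, -429, 0, 49, 60], [-512, -429, 0, 49, 60], [-512, -429, 0, 49, 60], [-512, -429, 0, 49, 60], [-512, -429, 0, 49, 60], [-512, -429, 0, 49, 60]],
])

```text
clock: 1.55
position: [546.4, -60.8, 230.7]
eef_rot: [[-0.238, 0.971, 0.001], [0.971, 0.238, -0.001], [-0.001, 0.0, -1.0]]
contact_force: [-0.6, 0.8, -0.3]
grip_width: 51.7
gripper_force: 0.0
```

send_rows([
  [[0, 0, 0, 0, 60], [0, 0, 0, 0, 60], [0, 0, 0, 0, 60]],
])

```text
clock: 1.92
position: [544.7, -56.3, 231.4]
eef_rot: [[-0.244, 0.97, -0.0], [0.97, 0.244, 0.0], [0.0, -0.0, -1.0]]
contact_force: [-1.3, -1.0, 0.6]
grip_width: 51.2
gripper_force: 0.0
```

```bash
python3 - <<'E'
from h import *; from m import measure
s=manip.read_state(); print(s["clock"],s["position"],s["eef_rot"],s["grip_width"],s["q"])
r=cam("wrist"); save("w0.png",r[0]); np.savez("w0.npz",im=r[0],d=r[1],K=r[2],Rw=r[3],o=r[4]); print(r[4]); measure("wrist",*r)
E
```

```text
1.925 [544.68446748 -56.30539304 231.35780006] [[-2.44088082e-01  9.69752984e-01 -3.98476267e-04]
 [ 9.69753029e-01  2.44088165e-01  1.73951656e-04]
 [ 2.65953478e-04 -3.43964041e-04 -9.99999905e-01]] 51.2438616365364 [-1.75986154e+01  2.42694497e+01  9.32502699e+01  2.92807164e-03
  6.25050563e+01 -3.17279196e+01]
[523.87235826  27.18050872 373.98001294]
wrist brass [323 146  14  18 200] [578.5 -18.   44. ]
wrist top [310  93  27  14 364] [323.1  99.5] med z 75.8 rect [554.7  29. ] [22.3 10.5] 14.1
wrist top [264 173  24  37 858] [275.3 190.7] med z 76.0 rect [534.2 -60. ] [21.5 35.3] 12.8
wrist top [308 261  23  15 300] [318.8 268.5] med z 75.6 rect [ 595.8 -128. ] [22.4 16. ] 14.1
wrist top [401 382  11  11  50] [405.5 386.5] med z 80.5 rect [ 738.1 -253.9] [ 7.9 18.7] 70.3
wrist top [399 397  15  23 242] [405.8 409.2] med z 77.4 rect [ 749.5 -285.5] [15.8 35.7] 16.6
```

View pics/w0.png

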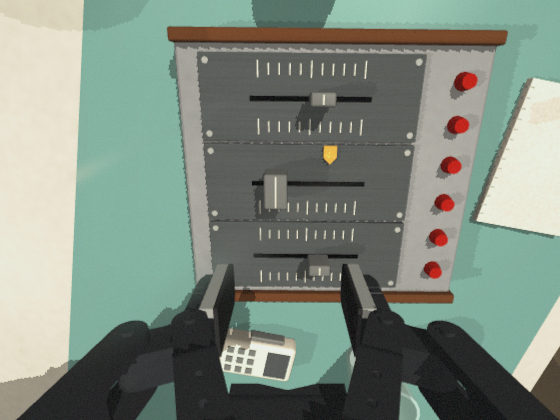

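The wrist view agrees with the top view: wide cap at (275,190), pointer tip at (331,164). I'm descending over the cap now.

send_rows([
  [[-1, -11, 0, 0, 65], [-1, -11, 0, 0, 65], [-1, -11, 60, 0, 65], [-1, -11, 110, 0, 65], [-1, -11, 140, 0, 65], [-1, -11, 160, 0, 65], [-1, -11, 172, 0, 65], [-1, -11, 181, 0, 65], [-1, -11, 181, 0, 65], [-1, -11, 181, 0, 65]],
], newtons=20)

```text
clock: 3.22
position: [535.3, -61.4, 51.0]
eef_rot: [[-0.242, 0.97, 0.001], [0.97, 0.242, -0.0], [-0.001, 0.001, -1.0]]
contact_force: [0.2, 0.7, -0.1]
grip_width: 55.5
gripper_force: 0.0
```

```bash
python3 - <<'E'
from h import *; from m import measure
s=manip.read_state(); print(s["clock"],s["position"],s["contact_force"],s["grip_width"])
z=np.load("w0.npz"); K,Rw,o=z["K"],z["Rw"],z["o"]; im=z["im"]
# slot direction: dark pixels
g=cv2.cvtColor(im,cv2.COLOR_RGB2GRAY); m=(g<22).astype(np.uint8); m[290:]=0
n,l,st,c=cv2.connectedComponentsWithStats(m)
for i in range(1,n):
    if st[i,4]>60:
        q=toplane(np.argwhere(l==i)[:,::-1],42,K,Rw,o)[:,:2]; a=cv2.fitLine(q.astype(np.float32),cv2.DIST_HUBER,0,.01,.01).ravel()
        print(st[i],np.degrees(np.arctan2(a[1],a[0])).round(2),a[2:],q[np.argmin(q[:,0])],q[np.argmax(q[:,0])])
r=cam("wrist"); big=cv2.resize(r[0][100:260,200:420],None,fx=3,fy=3); save("w1.png",r[0])
E
```

```text
3.225 [535.2587583  -61.36694411  50.98126067] [ 0.19642508  0.65743021 -0.08886505] 55.53997016860972
[275  97  33   4  71] 13.58 [530.62805   23.648626] [513.5848799   19.46622552] [543.02399687  26.8522943 ]
[328 255  29   3  64] 13.85 [ 623.6758   -125.145805] [ 609.17477865 -127.50901786] [ 640.15362866 -122.28764149]
```

View pics/w1.png

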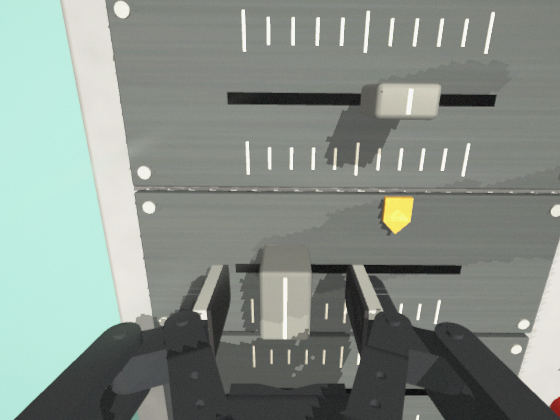

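The cap (white line at column 285) sits between the fingers, and the pointer tip is at (397,234). Closing the gripper.

send_rows([
  [[0, 0, 0, 0, 5], [0, 0, 0, 0, 5], [0, 0, 0, 0, 5], [0, 0, 0, 0, 5], [0, 0, 0, 0, 5], [0, 0, 0, 0, 5], [0, 0, 0, 0, 5]],
], newtons=20)

```text
clock: 4.15
position: [534.9, -61.3, 50.8]
eef_rot: [[-0.242, 0.97, 0.001], [0.97, 0.242, -0.0], [-0.0, 0.0, -1.0]]
contact_force: [-1.2, -0.7, 6.0]
grip_width: 21.5
gripper_force: 24.9
```

```bash
cat > g.py <<'E'
from h import *
import sys
def run(tag):
    s=manip.read_state(); print(s["clock"],s["position"].round(2) if hasattr(s["position"],"round") else s["position"],s["contact_force"],s["grip_width"],s["gripper_force"])
    im,d,K,Rw,o=cam("wrist"); save(tag+".png",im)
    ty=np.array(s["eef_rot"])[:,1]; p=np.array(s["position"]); hsv=cv2.cvtColor(im,cv2.COLOR_RGB2HSV)
    br=cv2.inRange(hsv,(15,150,120),(28,255,255)); n,l,st,c=cv2.connectedComponentsWithStats(br); i=1+np.argmax(st[1:,4])
    uv=np.argwhere(l==i)[:,::-1]; tip=uv[uv[:,1]>=uv[:,1].max()-1].mean(0)
    for z,q in((44,c[i]),(44,tip)): print("pointer",q,"along tool y:",((toplane(q,z,K,Rw,o)[0]-p)@ty).round(2))
    # white index line on the wide cap, on its top at z 76
    v,u=np.mgrid[0:420,0:560]; P=toplane(np.c_[u.ravel(),v.ravel()],76,K,Rw,o)
    h=(np.c_[u.ravel(),v.ravel(),np.ones(u.size)]@np.linalg.inv(K).T*d.reshape(-1,1))@Rw.T+o
    rel=h-p; near=(abs(rel[:,:2]@np.array(s["eef_rot"])[:2,0])<20)&(h[:,2]>72)&(h[:,2]<80)&(abs(rel@ty)<25)
    g=cv2.cvtColor(im,cv2.COLOR_RGB2GRAY).ravel(); top=np.flatnonzero(near); 
    w=top[g[top]>210]; a=(P[top]-p)@ty; print("cap top along tool y: pct",np.percentile(a,[1,10,50,90,99]).round(1),len(top),"white",len(w),((P[w]-p)@ty).mean().round(2) if len(w) else None)
run(sys.argv[1])
E
python3 g.py w2
```

```text
4.15 [534.91 -61.26  50.78] [-1.24196988 -0.68154935  5.98463736] 21.487935917573342 24.87025648355484
pointer [392.37614679 203.85321101] along tool y: 49.88
pointer [385.  222.5] along tool y: 47.3
cap top along tool y: pct [-22.5 -10.2  -0.1  10.5  23. ] 4424 white 232 0.07
```

View pics/w2.png

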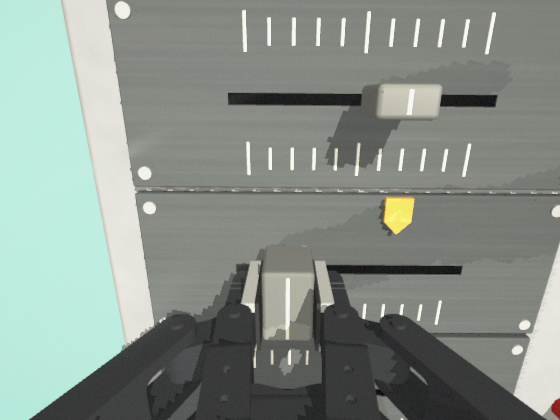

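The cap is gripped. My brass mask missed the pointer's brighter half, so I'm widening it.

```bash
sed -i 's/(15,150,120),(28,255,255)/(12,110,90),(38,255,255)/' g.py m.py; python3 g.py w3; python3 - <<'E'
from h import *
from m import measure
for f in("top0","w0"):
    z=np.load(f+".npz"); measure(f,*[z[k] for k in("im","d","K","Rw","o")])
E
```

```text
4.2 [534.93 -61.26  50.81] [-0.35156941 -0.17288904  5.93523819] 21.4920170018343 24.870243072509766
pointer [397.63336992 212.29527991] along tool y: 52.84
pointer [396.    232.375] along tool y: 53.18
cap top along tool y: pct [-22.4 -10.1   0.3  10.4  22.9] 4418 white 233 0.07
top0 brass [  0 118  46  71 551] [683.9 513.1  44. ]
top0 brass [  0 146  27   5  44] [677.7 544.   44. ]
top0 brass [322 187  11   9  73] [579.4 -19.7  44. ]
top0 brass [ 16 238   7  15  27] [497.6 519.6  44. ]
top0 brass [ 13 253   7  23  68] [468.7 525.1  44. ]
top0 brass [  0 274  14  27 117] [421.8 537.   44. ]
top0 top [465  82  37  35 349] [488.3  93.5] med z 76.5 rect [ 730.7 -298.5] [66.6 42.2] 40.0
top0 top [456  94  35  31 215] [466.8 114.5] med z 76.0 rect [ 699.8 -264.9] [68.5 31.2] 44.3
top0 top [390 168  11  15 109] [394.7 174.7] med z 75.8 rect [ 595.8 -131.4] [22.8 14.4] 13.9
top0 top [296 195  10  15  99] [300.6 202.2] med z 76.1 rect [554.4  27.7] [23.1 12.2] 11.9
top0 top [198 200  18   6  48] [206.1 202.1] med z 77.6 rect [559.9 185.4] [ 6.3 28.7] 10.4
top0 top [344 204  23  18 286] [355
[... 319 characters left out ...]
 19 224] [578.2 -18.   44. ]
w0 brass [235 293   6   8  26] [ 521.5 -202.8   44. ]
w0 brass [255 293  15   8  64] [ 548.4 -197.    44. ]
w0 brass [270 293  71   9 347] [ 599.8 -184.5   44. ]
w0 brass [387 294  66   9 401] [ 726.7 -154.4   44. ]
w0 top [310  93  27  14 364] [323.1  99.5] med z 75.8 rect [554.7  29. ] [22.3 10.5] 14.1
w0 top [264 173  24  37 858] [275.3 190.7] med z 76.0 rect [534.2 -60. ] [21.5 35.3] 12.8
w0 top [308 261  23  15 300] [318.8 268.5] med z 75.6 rect [ 595.8 -128. ] [22.4 16. ] 14.1
w0 top [401 382  11  11  50] [405.5 386.5] med z 80.5 rect [ 738.1 -253.9] [ 7.9 18.7] 70.3
w0 top [399 397  15  23 242] [405.8 409.2] med z 77.4 rect [ 749.5 -285.5] [15.8 35.7] 16.6
```

send_rows([
  [[0, 8, 0, 0, 5], [0, 18, 0, 0, 5], [0, 28, 0, 0, 5], [0, 38, 0, 0, 5], [0, 46, 0, 0, 5], [0, 51, 0, 0, 5], [0, 53, 0, 0, 5], [0, 53, 0, 0, 5], [0, 53, 0, 0, 5], [0, 53, 0, 0, 5]],
])

```text
clock: 5.5
position: [586.9, -48.7, 50.8]
eef_rot: [[-0.242, 0.97, 0.002], [0.97, 0.242, -0.001], [-0.001, 0.002, -1.0]]
contact_force: [-0.1, -1.1, 4.8]
grip_width: 21.4
gripper_force: 24.9
```

```bash
python3 g.py w4
```

```text
5.5 [586.86 -48.72  50.8 ] [-0.12723405 -1.072626    4.8108632 ] 21.437988674854612 24.918607771396637
pointer [285.63971463 211.49940547] along tool y: -0.72
pointer [285.5        232.33333333] along tool y: -0.82
cap top along tool y: pct [-22.6 -10.2  -0.1  10.5  23. ] 4420 white 224 0.12
```

View pics/w4.png

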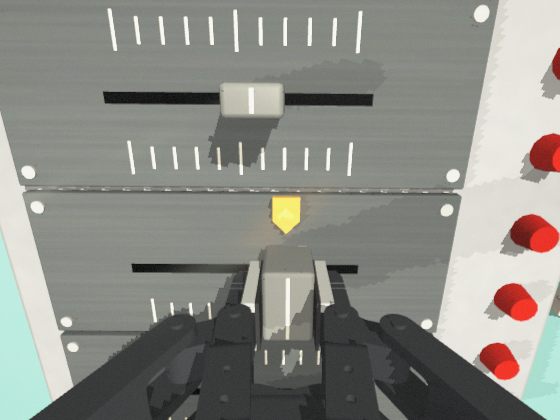

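The pointer tip is at column 285.5 and the cap line at 288, so I overshot by about 0.9 mm. I'll correct that, then release.

send_rows([
  [[0, -0.9, 0, 0, 5], [0, -0.9, 0, 0, 5], [0, -0.9, 0, 0, 5], [0, -0.9, 0, 0, 5]],
])

```text
clock: 6.05
position: [586.5, -48.9, 50.8]
eef_rot: [[-0.242, 0.97, 0.003], [0.97, 0.242, -0.001], [-0.001, 0.002, -1.0]]
contact_force: [0.8, -0.6, 5.6]
grip_width: 21.8
gripper_force: 24.9
```

```bash
python3 g.py w5; python3 g.py w6
```

```text
6.05 [586.45 -48.87  50.8 ] [ 0.83562334 -0.58345195  5.58071267] 21.82988913610813 24.919534921646118
pointer [286.56053269 211.28934625] along tool y: -0.28
pointer [286.5        232.33333333] along tool y: -0.33
cap top along tool y: pct [-22.6 -10.1   0.3  10.5  22.9] 4400 white 217 0.14
6.1 [586.4  -48.87  50.78] [ 1.20967319 -0.21606338  5.17595077] 21.552016283553947 24.918043613433838
pointer [286.36633663 211.23886139] along tool y: -0.38
pointer [286.5        232.33333333] along tool y: -0.33
cap top along tool y: pct [-22.7 -10.2   0.3  10.5  22.9] 4418 white 215 0.13
```

send_rows([
  [[0, -0.6, 0, 0, 5], [0, -0.6, 0, 0, 5], [0, -0.6, 0, 0, 5], [0, -0.6, 0, 0, 60], [0, -0.6, 0, 0, 60], [0, -0.6, 0, 0, 60], [0, -0.6, 0, 0, 60], [0, -0.6, 0, 0, 60]],
])

```text
clock: 7.15
position: [584.6, -48.7, 50.2]
eef_rot: [[-0.242, 0.97, -0.0], [0.97, 0.242, 0.0], [0.0, -0.0, -1.0]]
contact_force: [0.3, 0.3, -0.6]
grip_width: 51.2
gripper_force: 0.0
```

```bash
python3 g.py w7
```

```text
7.15 [584.58 -48.69  50.21] [ 0.29969548  0.26808767 -0.56386834] 51.153349454695174 0.0
pointer [290.44848485 213.17212121] along tool y: 1.57
pointer [290.    233.375] along tool y: 1.38
cap top along tool y: pct [-9.4 -7.4  1.2  9.8 11.8] 3708 white 254 1.07
```

View pics/w7.png

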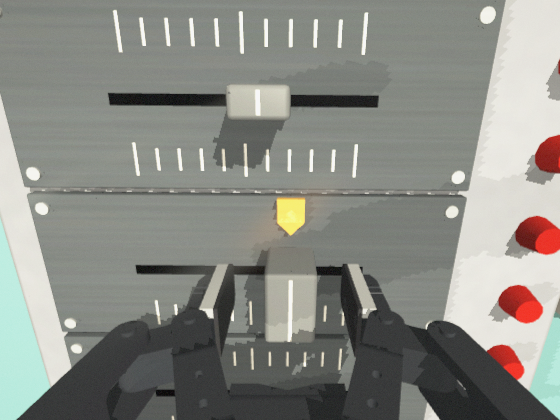

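It's released and aligned to about 0.4 mm, with the pointer tip at column 290 and the cap line at 291. Retreating straight up for a final check.

send_rows([
  [[0, 0, -15, 0, 60], [0, 0, -40, 0, 60], [0, 0, -80, 0, 60], [0, 0, -130, 0, 60], [0, 0, -150, 0, 60], [0, 0, -150, 0, 60], [0, 0, -150, 0, 60], [0, 0, -150, 0, 60]],
])

```text
clock: 8.2
position: [583.7, -48.5, 198.9]
eef_rot: [[-0.242, 0.97, -0.003], [0.97, 0.242, 0.001], [0.002, -0.003, -1.0]]
contact_force: [-0.1, -0.8, -0.5]
grip_width: 51.4
gripper_force: 0.0
```

```bash
python3 g.py w8; python3 - <<'E'
from h import *; from m import measure
measure("wrist",*cam("wrist"))
E
```

```text
8.2 [583.74 -48.49 198.9 ] [-0.12817712 -0.77350227 -0.47060578] 51.37852949855637 0.0
pointer [356.76576955  25.40454163] along tool y: 55.4
pointer [419.62352941  33.11764706] along tool y: 106.08
cap top along tool y: pct [-7.9 -6.1  2.3 10.9 13.1] 991 white 28 2.29
wrist brass [ 103   17  380   18 3337] [561.7  86.9  44. ]
wrist brass [283 149  15  21 261] [578.4 -17.9  44. ]
wrist brass [148 309  14   8  58] [ 477.6 -213.3   44. ]
wrist brass [266 309  78  10 471] [ 635.6 -176.1   44. ]
wrist brass [396 310  35  10 177] [ 747.8 -148.9   44. ]
wrist top [262  90  29  17 462] [276.   97.7] med z 75.9 rect [555.4  29. ] [21.4 11.5] 14.0
wrist top [ 277  179   27   42 1060] [289.8 199.6] med z 76.0 rect [585.5 -47.1] [21.8 36. ] 13.4
wrist top [268 276  24  17 374] [279.9 284.3] med z 75.6 rect [ 596.  -128.1] [21.2 16.9] 14.1
```

The cap is at 2.29 and the pointer at 2.23 mm along the track, and the slim faders haven't moved. Handing in.

```bash
python3 -c "
from plant import order
print(order.close_job())"
```

```text
the job is handed in; nothing more can be done
None
```

I slid the wide fader level with the brass pointer, within about 0.4 mm by the wrist camera, and let go. The slim faders still stand where they were, the arm is clear, and the job was handed in at about 8.3 s.

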